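Wipe, load and close a bench cabinet with a lifting sash

TASK

Put the pots and the cup from the white stand away in the small cabinet. First raise its sash all the way and pull its tray fully out; take the felt wiper from the cabinet's roof and wipe the empty tray bed in one stroke from the cabinet end to the grip end, keeping the pad lightly and steadily pressed on it, then lay the wiper back upright on the roof. Stand every pot and cup there is upright on the tray bed, push the tray fully home with the sash still up, and lower the sash gently until it is fully closed, leaving the other things alone.

Things in the scene. Friction and masses are not known exactly. Their poses are not given: they have to be found in the camera images.
- cabinet: Fixed grey steel cabinet on legs, 126 mm wide, 257 deep, front to the robot's right. Origin on the bench below the middle of the sash; y points into the cabinet (its front looks to -y), z up. Flat roof 203 mm above the bench, y = 26 to 253, x = -59 to 59 mm between 6 mm lips. Two sash tracks at x = -62 and 62 mm reach 6 mm before the sash plane (y = 0) and up to 312 mm.
- sash (a joint): Lift of the clear sash in m: 0 fully closed (lowered), 0.10 fully up. Rubbing tracks hold it wherever it is left; moving it takes about 11 N upward, 5 N downward. Its lower edge is 103 mm above the bench at 0; its plane is the cabinet's y = 0.
- sash_grip (a point): Middle of the sash's black lift bar on the top edge of the sash: 64 mm long along the cabinet's x, 14 mm thick along y, 18 mm high, free above and on both faces; it moves with the sash (231 mm above the bench when closed). Axes are the cabinet's.
- tray (a joint): How far the tray is out in m: 0 fully home, 0.245 fully out. It slides along the cabinet's -y, stays where it is left, takes about 3 N, and has a stop at either end.
- tray_grip (a point): Middle of the black upright grip on the tab before the tray: 14 mm thick along the cabinet's x, 40 mm long along y, 24 mm high, 56 mm in front of the sash plane when home; it moves with the tray. Take it across x.
- bed: The tray's flat steel bed, 102 mm (x) by 212 mm (y), which moves with the tray. Origin at the middle of its upper face, 90 mm above the bench; axes are the cabinet's (-y end is the grip end, +y end the cabinet end). A 10 mm high wall, 4 mm thick, stands round it. With the tray fully out the sash plane lies at y = 122 mm of this frame.
- wiper: Loose wiper, 0.14 kg: a felt pad 80 mm (x) by 24 mm (y) under a flat aluminium back 84 by 30 mm, with a black upright rib on top to hold it by, 14 mm thick (x), 56 mm long (y), from 28 to 64 mm above the pad's underside. Origin at the middle of the pad's underside (unpressed). The pad is sprung: it gives 8 mm at most, 0.6 N per mm, then it is hard. Lies on the cabinet's roof at the start.
- stand: Fixed white plastic riser: a shallow box 86 mm (x) by 262 mm (y) on two end legs, inner floor 85 mm above the bench, walls 3 mm thick standing 11 mm above that floor, just in front of the white meter (whose top is 89 mm above the bench). Origin below its centre, on the bench. The vessels start on it, in a row along y.
- pot_a: White pot with cotton swabs standing out of it, 59 mm across the rim, tapering to 52 mm at the foot, rim at 54 mm, swab tips at 84 mm. 0.06 kg. Origin at the centre of its underside, z up. May be absent.
- pot_b: A second pot, the same as pot_a. May be absent.
- cup: Turned metal cup, 34 mm high, foot flange 42 mm across and 10 mm high, above it a round wall 36 mm across. About 0.1 kg. Origin at the centre of its underside, z up. May be absent.
- dish: Bystander: covered dish 61 mm across, 14 mm high, lying on the bench behind. Leave it alone.
- bottle: Bystander: small brown bottle 24 mm across, 50 mm high, on the bench behind. Leave it alone.
- tape: Bystander: roll of amber film tape, 73 mm across, 19 mm high, lying on the white meter at the right. Leave it alone.

How it is judged (in metres and radians):
On the way, in this order (a step that is already met when the one before it is completed fails the run):
1. the sash is raised all the way (value of joint sash above 0.092 m), for 0.2 s.
2. the tray is fully out, with the sash up (value of joint tray above 0.235 m and value of joint sash above 0.088 m), for 0.2 s.
3. the wiper's pad is pressed on the tray bed at the cabinet end (contact force between wiper and bed between 1 and 15 N and value of joint tray above 0.22 m and angle between wiper's own z axis and vertical below 0.2 rad and y of wiper in the frame of bed between 0.045 and 0.1 m), for 0.05 s.
4. still pressed, it passes the inner part of the bed (contact force between wiper and bed between 1 and 15 N and value of joint tray above 0.22 m and angle between wiper's own z axis and vertical below 0.2 rad and y of wiper in the frame of bed between 0.005 and 0.04 m), for 0.05 s.
5. still pressed, it passes the outer part of the bed (contact force between wiper and bed between 1 and 15 N and value of joint tray above 0.22 m and angle between wiper's own z axis and vertical below 0.2 rad and y of wiper in the frame of bed between -0.04 and -0.005 m), for 0.05 s.
6. still pressed, it reaches the grip end (contact force between wiper and bed between 1 and 15 N and value of joint tray above 0.22 m and angle between wiper's own z axis and vertical below 0.2 rad and y of wiper in the frame of bed between -0.1 and -0.06 m), for 0.05 s.
7. every vessel there is stands upright in the tray, while the tray is out (x of pot_a in the frame of bed between -0.036 and 0.036 m and y of pot_a in the frame of bed between -0.09 and 0.09 m and z of pot_a in the frame of bed between -0.006 and 0.006 m and angle between each of pot_a, pot_b, cup's own z axis and vertical below 0.12 rad and linear speed of each of pot_a, pot_b, cup below 0.02 m/s and x of pot_b in the frame of bed between -0.036 and 0.036 m and y of pot_b in the frame of bed between -0.09 and 0.09 m and z of pot_b in the frame of bed between -0.006 and 0.006 m and x of cup in the frame of bed between -0.036 and 0.036 m and y of cup in the frame of bed between -0.09 and 0.09 m and z of cup in the frame of bed between -0.006 and 0.006 m and value of joint tray above 0.19 m), for 0.2 s.
8. the loaded tray is pushed home with the sash still up (x of pot_a in the frame of bed between -0.036 and 0.036 m and y of pot_a in the frame of bed between -0.09 and 0.09 m and z of pot_a in the frame of bed between -0.006 and 0.006 m and angle between each of pot_a, pot_b, cup's own z axis and vertical below 0.12 rad and linear speed of each of pot_a, pot_b, cup below 0.02 m/s and x of pot_b in the frame of bed between -0.036 and 0.036 m and y of pot_b in the frame of bed between -0.09 and 0.09 m and z of pot_b in the frame of bed between -0.006 and 0.006 m and x of cup in the frame of bed between -0.036 and 0.036 m and y of cup in the frame of bed between -0.09 and 0.09 m and z of cup in the frame of bed between -0.006 and 0.006 m and value of joint tray below 0.01 m and value of joint sash above 0.08 m), for 0.2 s.
At the end, for the whole second after the job is handed in: Sash within 6 mm of fully closed, tray within 12 mm of fully home, every pot and cup there is standing upright (within 7 degrees) on the tray bed, the wiper lying upright at rest on the cabinet's roof (value of joint sash below 0.006 m and value of joint tray below 0.012 m and x of pot_a in the frame of bed between -0.036 and 0.036 m and y of pot_a in the frame of bed between -0.09 and 0.09 m and z of pot_a in the frame of bed between -0.006 and 0.006 m and angle between each of pot_a, pot_b, cup's own z axis and vertical below 0.12 rad and linear speed of each of pot_a, pot_b, cup, wiper below 0.02 m/s and x of pot_b in the frame of bed between -0.036 and 0.036 m and y of pot_b in the frame of bed between -0.09 and 0.09 m and z of pot_b in the frame of bed between -0.006 and 0.006 m and x of cup in the frame of bed between -0.036 and 0.036 m and y of cup in the frame of bed between -0.09 and 0.09 m and z of cup in the frame of bed between -0.006 and 0.006 m and x of wiper in the frame of cabinet between -0.045 and 0.045 m and y of wiper in the frame of cabinet between 0.04 and 0.24 m and z of wiper in the frame of cabinet between 0.19 and 0.212 m and angle between wiper's own z axis and vertical below 0.1 rad); the robot touches nothing.
It fails at once if the wiper is pressed on the bed with more than 20 N (contact force between wiper and bed above 20 N).
It fails at once if the sash is slammed down (faster than 0.4 m/s) (velocity of joint sash below -0.4 m/s).
It fails at once if the dish, the bottle or the tape is moved by more than 30 mm (distance of any of dish, bottle, tape from where it was at the start of the episode above 0.03 m).
Of pot_a, pot_b, cup only 2 to 3 are there at a start; the rules pass over those that are not, and their reading is None.
At some moment in a run one of pot_a, pot_b, cup may be knocked a few centimetres aside while the robot is not near it.
It also fails if it takes over 210 s, if anything falls off the work surface, if the arm or the gripper's body presses on something with over 40 N, if the wrist force passes 120 N, or if a joint passes its speed limit or range.

ROBOT

A 6-joint arm with a two-finger parallel gripper is mounted at the origin on a cart in front of the work surface, level with it; the furniture and walls round the work are solid. World frame = base frame: x ahead of the robot, y to its left, z up, the work surface at z = 0. Lengths are in mm, angles in rad, forces in N, time in s.
With the tool pointing down it reaches from about 150 to 775 mm from the base axis. Payload 6.1 kg.
Tool frame: the origin (TCP) lies between the finger pads; the fingertips stand env.tips_ahead ahead of it and the grasp point (between the pads) lies 5 mm behind it (env.tips_ahead is the distance from the TCP to the fingertips, in mm); z points along the fingers, y is the line along which they close (so a half turn about z gives the same grasp; the last joint's range is limited). The gripper opens to 85 mm and grips with 20 to 120 N. Pads are 22 mm wide; open, the fingers measure 114 mm over their backs; the gripper's body (76 mm by 85 mm) begins 54 mm behind the grasp point. The pads swing forward as they close: fully open they stand 13 mm farther back than shut.
Start: joints at [1.158, 0.126, -0.04, 1.405, 0, 1.571], TCP at [210.609, 480.887, 245.295] pointing down, gripper open.
Joint ranges: [-2.72, 2.72], [-0.95, 1.95], [-1.27, 1.35], [-1.78, 2.02], [-1.46, 1.47], [-3.14, 3.14]. Speed limits (rad/s): [2.39, 2.39, 3.01, 3.14, 3.14, 3.14].

INTERFACE

Orientations are given as a unit quaternion [w, x, y, z].
In Python, from workcell import env gives the robot as it stands.
- The arm moves only by the tool jog_arm, never from a script. Its argument "rows" is a list that holds one entry, the list of rows, each a list of 5 numbers: the shift along the tool's x, y, z in mm, then the turn about the tool's z in rad, then the gripper's target within -1 to 1 (shut at 1, half-way at 0, fully open at -1). A call has exactly 10 rows; each row is the pose to reach, as a shift and turn from the pose commanded when the call began, along the tool's axes at that moment; what a row does not reach only later rows make up. A row lasts 1/8 s, in which the tool goes at most 62.5 mm and 10.7 degrees, less where a joint would pass 70% of its speed; a pose out of reach is approached as far as the arm can. A call with a gripper value outside its range is refused whole. The fingers move at their own pace and stop on an object; the grip force is fixed at half the most. Time passes only in rows, so rows that repeat a pose let the fingers close, or fill a call up. It gives the time, the measured TCP pose, the force, the opening and the grip force at its end, in the units of the state.
- env.read_state(): the state, without advancing time (a new reading comes with each control period).
- env.camera(name): name is "scene" or "top" or "wrist"; returns a dict with "pixels" (480x640x3 uint8, blue, green, red), "depth" (480x640 float32, mm along the optical axis (not along the pixel's ray), 0 where there is no reading), "mtx" (3x3 intrinsics, pixels), "eye" and "attitude" of the camera in the world; the wrist camera has in their place "hand_eye" (4x4, takes a point from camera to tool coordinates, whose origin is the TCP and whose axes are the flange's). Camera axes: x right, y down, z forward; pixel columns grow to the right and rows downward; lengths in mm; the calibration is good to about 2 mm. A picture is of the moment at which its call begins: read the wrist's pose just before it.
- env.finish_job(): hands the job in; it is judged then, once.
The state is a dict: "time_s": time; "q": joint angles; "joint_vel": joint speeds; "tau": joint torques, N m; "eef_pos": TCP position; "eef_rot": TCP orientation; "wrist_force": force on the tool from outside, world axes, zero at the start; "wrist_torque": the same for the moment, N m; "opening": opening from 0.0 (shut) to 1.0 (fully open); "gripper_force": force on a finger pad.
Only numpy, scipy, OpenCV 4.12 (cv2) and the standard library are available. Lean on these libraries where they do the work, as an engineer would, in place of code of your own. Each camera call takes 0.05 s, during which the arm holds its last target. There are 200 camera calls.

## Working session

There is one attempt and no reset: what is moved stays moved. The work goes in short steps, Python scripts to look and compute and a tool call to move; the robot and the scene stay as the last step left them, time stands still between calls to the robot, and variables do not carry over. Pictures are saved under pics/ and viewed, at most 14 in all, crops included, and the job is handed in when it is done.

Besides the shell and the picture viewer there is one more tool, called after "Request:" as a command line: name --argument value ..., lists and objects as JSON in quotes. jog_arm: Moves the arm, as the interface text tells. Its arguments: {"type":"object","properties":{"rows":{"type":"array","items":{"type":"array","items":{"type":"array","items":{"type":"number"}}}}},"required":["rows"]}

```bash
mkdir -p pics; ls
cat > h.py <<'E'
import numpy as np, cv2
from scipy.spatial.transform import Rotation as R
from workcell import env
def rot(q): return R.from_quat([q[1],q[2],q[3],q[0]]).as_matrix()
def att(a):
    a=np.array(a,float); return a if a.shape==(3,3) else rot(a)
def cam(n):
    s=env.read_state(); c=env.camera(n)
    if n=='wrist':
        T=np.eye(4);T[:3,:3]=rot(s['eef_rot']);T[:3,3]=s['eef_pos'];M=T@np.array(c['hand_eye'])
        c['Rm'],c['o']=M[:3,:3],M[:3,3]
    else: c['Rm'],c['o']=att(c['attitude']),np.array(c['eye'],float)
    return c
def ray(c,u,v): return c['Rm']@np.linalg.inv(c['mtx'])@np.array([u,v,1.])
def onz(c,u,v,z):
    d=ray(c,u,v); return c['o']+d*(z-c['o'][2])/d[2]
def cloud(c):
    v,u=np.mgrid[:480,:640]; d=np.linalg.inv(c['mtx'])@np.stack([u.ravel(),v.ravel(),np.ones(u.size)])
    return ((c['Rm']@(d*c['depth'].ravel())).T+c['o']).reshape(480,640,3)
E
python3 - <<'E'
from h import *
print(env.tips_ahead, env.read_state())
for n in ('scene','top','wrist'):
    c=cam(n); cv2.imwrite(f'pics/{n}0.png',c['pixels']); np.savez(f'pics/{n}0.npz',**c); print(n,c['o'],c['Rm'],c['mtx'])
    if n=='wrist': print(c['hand_eye'])
E
```

```text
pics
14.0 {'time_s': 0.0, 'q': array([ 1.15799219e+00,  1.26405810e-01, -4.06501312e-02,  1.40539056e+00,
       -1.14832618e-06,  1.57080235e+00]), 'joint_vel': array([-0.00037891,  0.00090952, -0.00010495, -0.00060904, -0.00020815,
       -0.00093491]), 'tau': array([-3.89013021e-04, -4.35917330e+01,  3.52921128e+01,  1.73206476e-02,
       -5.54424867e-05, -9.39820893e-06]), 'eef_pos': array([210.46019784, 480.535794  , 244.4956279 ]), 'eef_rot': array([-1.68528828e-04,  2.04942548e-01,  9.78773657e-01, -8.07693234e-04]), 'wrist_force': array([0.01583622, 0.05478543, 0.85569039]), 'wrist_torque': array([0.01265338, 0.01715579, 0.04941378]), 'gripper_force': 0.0, 'opening': 0.9976767851124699}
scene [  241.44972505 -1193.03929433   872.74739192] [[ 0.97388522 -0.11184589  0.19758055]
 [-0.22701489 -0.4928796   0.83996068]
 [ 0.00343727 -0.86287902 -0.50539884]] [[567.6151202    0.         313.2990226 ]
 [  0.         567.6151202  234.12130925]
 [  0.           0.           1.        ]]
top [ 291.16790084   -6.43423064 1428.30770879] [[-0.02777952 -0.98375801  0.17733719]
 [-0.99957327  0.02894065  0.00396385]
 [-0.00903172 -0.1771514  -0.98414217]] [[601.62133104   0.         313.38224439]
 [  0.         601.62133104 234.66193639]
 [  0.           0.           1.        ]]
wrist [136.67045854 513.39370606 374.01007669] [[ 0.40146563  0.87092062  0.28341246]
 [ 0.91587298 -0.38127991 -0.12570723]
 [-0.00142154  0.31003695 -0.95072345]] [[397.36236713   0.         315.16647369]
 [  0.         397.36236713 236.75011899]
 [  0.           0.           1.        ]]
[[-3.24257079e-04 -9.50716961e-01 -3.10059923e-01  8.07676630e+01]
 [ 9.99999947e-01 -2.95502736e-04 -1.39707185e-04  2.54358933e-01]
 [ 4.11984350e-05 -3.10059951e-01  9.50717006e-01 -1.29392969e+02]
 [ 0.00000000e+00  0.00000000e+00  0.00000000e+00  1.00000000e+00]]
```

View pics/scene0.png

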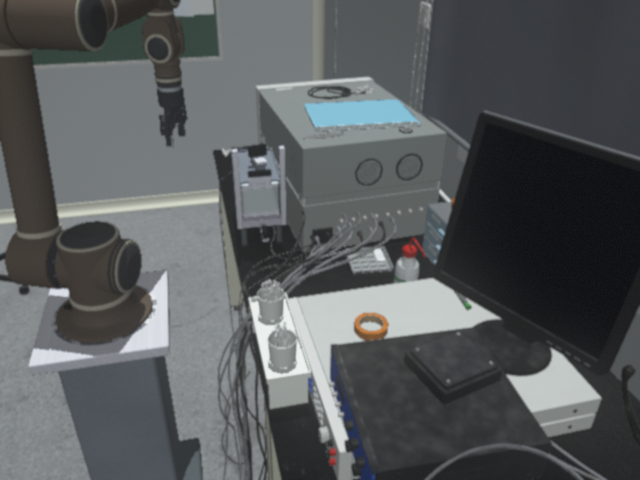

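View pics/top0.png

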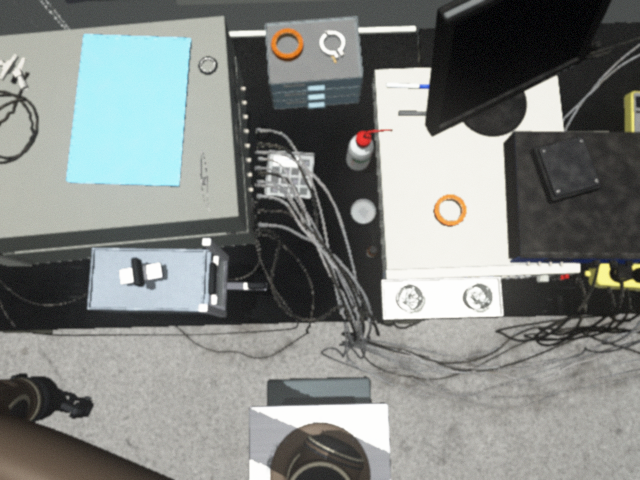

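The scene view shows the cabinet at (260,190) with its front toward the camera. Two pots stand on the white stand at (270,300) and (283,348), and I see no cup. In the top view the cabinet covers (90–230, 245–312), the wiper is at (140,272), the sash bar at about (213,280) and the tray grip at (245,286). The pots are at (410,297) and (480,297).

Run:
```python
from h import *
c=cam('top'); P=cloud(c)
a=cv2.resize(c['pixels'][235:325,80:280],None,fx=4,fy=4,interpolation=cv2.INTER_CUBIC); cv2.imwrite('pics/crop1.png',a)
roi=np.zeros((480,640),bool); roi[235:325,80:235]=1
m=roi&(abs(P[...,2]-203)<5); 
cn,_=cv2.findContours(m.astype(np.uint8),cv2.RETR_EXTERNAL,cv2.CHAIN_APPROX_NONE); b=max(cn,key=cv2.contourArea)
pts=P[m][:,:2].astype(np.float32); print('roof',cv2.minAreaRect(pts),pts.min(0),pts.max(0),m.sum())
m2=roi&(P[...,2]>215); print('sash-ish high',[(tuple(np.round(P[v,u]).astype(int)),u,v) for v,u in np.argwhere(m2)[::12]])
# stand
roi[:]=0; roi[265:325,375:510]=1
m=roi&(P[...,2]>88)&(P[...,2]<102)&(c['pixels'].min(2)>120); pts=P[m][:,:2].astype(np.float32); print('stand rim',cv2.minAreaRect(pts))
m=roi&(P[...,2]>125)
n,l,s,ce=cv2.connectedComponentsWithStats(m.astype(np.uint8))
for i in range(1,n):
    q=P[l==i]
    if len(q)>15: print('vessel',s[i],ce[i],q.mean(0),q.min(0),q.max(0), np.percentile(q[:,2],[50,90]))
```

```text
roof ((444.47674560546875, 340.20709228515625), (295.01483154296875, 160.4599151611328), 86.05228424072266) [354.77142 192.1098 ] [520.2839 483.7365] 6033
sash-ish high [((np.int64(510), np.int64(450), np.int64(286)), np.int64(80), np.int64(235)), ((np.int64(511), np.int64(432), np.int64(273)), np.int64(92), np.int64(235)), ((np.int64(512), np.int64(411), np.int64(265)), np.int64(104), np.int64(235)), ((np.int64(513), np.int64(390), np.int64(255)), np.int64(116), np.int64(235)), ((np.int64(514), np.int64(368), np.int64(250)), np.int64(128), np.int64(235)), ((np.int64(516), np.int64(349), np.int64(232)), np.int64(140), np.int64(235)), ((np.int64(518), np.int64(328), np.int64(220)), np.int64(152), np.int64(235)), ((np.int64(510), np.int64(450), np.int64(275)), np.int64(82), np.int64(236)), ((np.int64(512), np.int64(432), np.int64(261)), np.int64(94), np.int64(236)), ((np.int64(512), np.int64(411), np.int64(254)), np.int64(106), np.int64(236)), ((np.int64(513), np.int64(389), np.int64(247)), np.int64(118), np.int64(236)), ((np.int64(515), np.int64(371), np.int64(230)), np.int64(130), np
[... 10666 characters left out ...]
1)), ((np.int64(356), np.int64(199), np.int64(257)), np.int64(212), np.int64(312)), ((np.int64(356), np.int64(199), np.int64(221)), np.int64(215), np.int64(313))]
stand rim ((396.37841796875, -291.6480712890625), (285.9065856933594, 118.07421875), 88.53673553466797)
vessel [465 282  29  28 262] [481.03435115 296.1221374 ] [ 378.50086023 -349.95003899  158.1282088 ] [ 291.16790084 -381.7505696   125.12522153] [ 410.77736756   -6.43423064 1428.30770879] [138.36103438 164.31166123]
vessel [397 284  27  27 193] [410.48186528 295.9119171 ] [ 382.57896063 -201.11332115  164.03273003] [ 291.16790084 -232.20373105  125.29943242] [ 410.62822609   -6.43423064 1428.30770879] [138.78178567 164.6526858 ]
```

View pics/crop1.png

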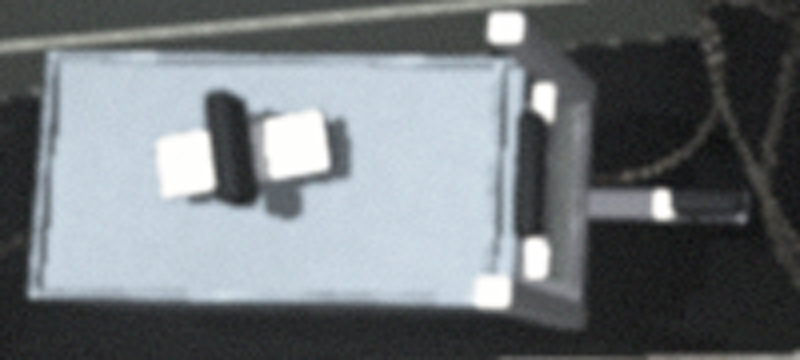

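The top crop shows the wiper's black rib across its white-tipped back at crop (232,148), and the sash bar at crop (532,175). The two white track caps are at crop (505,27) and (492,292), and the tray grip is at crop (705,205). The wiper is turned about 90° from the cabinet. I'll move over the cabinet for a closer look.

Request:
jog_arm --rows '[[[0, 0, -62, 0, -1], [0, 0, -124, 0, -1], [0, 0, -185, 0, -1], [-45, -24, -185, -0.1, -1], [-90, -48, -185, -0.2, -1], [-135, -72, -185, -0.3, -1], [-180, -96, -185, -0.412, -1], [-225, -120, -185, -0.412, -1], [-270, -144, -185, -0.412, -1], [-270, -144, -185, -0.412, -1]]]'

```text
time_s: 1.45
eef_pos: [401.7, 238.3, 430.0]
eef_rot: [-0.0, 0.003, 1.0, -0.0]
wrist_force: [-0.9, 0.7, 0.6]
opening: 1.002
gripper_force: 0.0
```

Run:
```python
from h import *
s=env.read_state(); print(s['q'],s['eef_pos'],rot(s['eef_rot']),s['time_s'])
c=cam('wrist'); cv2.imwrite('pics/w1.png',c['pixels']); np.savez('pics/w1.npz',**c)
```

```text
[ 5.35711352e-01  9.21298440e-02  3.37679030e-01  1.81685933e+00
 -4.09558315e-04  5.41820818e-01] [401.73524885 238.34195948 429.98785867] [[-9.99981311e-01  6.10925058e-03 -2.32776621e-04]
 [ 6.10939262e-03  9.99981149e-01 -6.14462464e-04]
 [ 2.29018328e-04 -6.15873104e-04 -9.99999784e-01]] 1.45
```

View pics/w1.png

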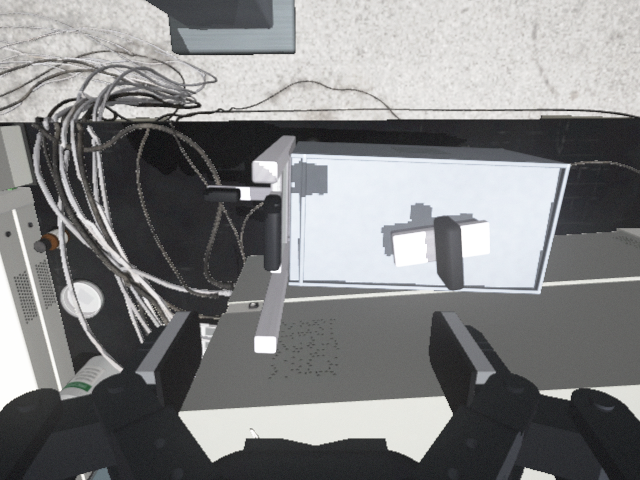

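The wrist view shows the sash bar at (272,233), the tray grip at (223,194) and the wiper rib at (449,252). Both track tops (270,168) and (266,342) are in view, and so are the roof edges.

```bash
cat >> h.py <<'E'
def rectz(c,mask,z):
    cn,_=cv2.findContours(mask.astype(np.uint8),cv2.RETR_EXTERNAL,cv2.CHAIN_APPROX_NONE); b=max(cn,key=cv2.contourArea)[:,0]
    w=np.array([onz(c,u,v,z)[:2] for u,v in b],np.float32); return cv2.minAreaRect(w)
E
python3 - <<'E'
from h import *
c=dict(np.load('pics/w1.npz')); P=cloud(c); g=c['pixels'].max(2); Z=P[...,2]
def win(u0,u1,v0,v1):
    m=np.zeros((480,640),bool); m[v0:v1,u0:u1]=1; return m
def show(n,m,z):
    print(n,m.sum(),'depth pts mean',P[m].mean(0).round(1),'z pct',np.percentile(Z[m],[10,50,90]).round(1),'rect',rectz(c,m,z))
m=win(255,285,185,280)&(g<70)&(Z>225); show('bar',m,np.percentile(Z[m],70))
mt=m&(Z>np.percentile(Z[m],50)-4); show('bartop',mt,240)
m=win(195,245,175,210)&(g<70)&(Z>85); show('tgrip',m,np.percentile(Z[m],70))
m=win(425,475,205,300)&(g<90)&(Z>255); show('ribtop',m,267)
m=win(380,500,205,275)&(g>180)&(Z>215); show('wiper back',m,np.percentile(Z[m],50))
m=win(275,600,130,310)&(abs(Z-205)<8); show('roof',m,206)
m=win(240,300,130,185)&(Z>300); show('trk near',m,312)
m=win(240,300,300,365)&(Z>300); show('trk far',m,312)
E
```

```text
bar 735 depth pts mean [413.5 203.2 251. ] z pct [247.3 249.7 251.1] rect ((419.03948974609375, 203.67626953125), (13.222757339477539, 64.5055160522461), 87.34619903564453)
bartop 703 depth pts mean [414.5 203.1 251.4] z pct [247.7 249.8 251.1] rect ((422.8617248535156, 202.44998168945312), (13.665426254272461, 65.57125091552734), 87.3462142944336)
tgrip 466 depth pts mean [414.5 132.3 118.2] z pct [103.9 111.9 113.4] rect ((415.9641418457031, 131.41494750976562), (41.21339416503906, 16.282472610473633), 89.63530731201172)
ribtop 438 depth pts mean [437.  344.5 263. ] z pct [256.6 262.4 265.4] rect ((433.8262939453125, 345.26617431640625), (57.31099319458008, 14.2614164352417), 10.819169998168945)
wiper back 2229 depth pts mean [434.9 346.  233.4] z pct [228.8 229.8 230.8] rect ((439.65264892578125, 325.21612548828125), (29.83085823059082, 36.96065902709961), 8.278120994567871)
roof 32921 depth pts mean [424.8 338.4 204.4] z pct [202.7 203.8 208.9] rect ((426.94781494140625, 338.33013916015625), (246.62728881835938, 128.34307861328125), 87.5009994506836)
trk near 654 depth pts mean [357.5 208.8 317.7] z pct [309.4 312.3 313.5] rect ((358.36004638671875, 208.11109924316406), (16.224777221679688, 15.317848205566406), 86.81096649169922)
trk far 577 depth pts mean [477.1 203.4 315.2] z pct [303.3 311.9 313.2] rect ((479.15057373046875, 202.94064331054688), (16.481943130493164, 20.829662322998047), 86.90038299560547)
```

Request:
jog_arm --rows '[[[-17.5, -34.5, 0, 0.037, -1], [-17.5, -34.5, 40, 0.037, -1], [-17.5, -34.5, 90, 0.037, -1], [-17.5, -34.5, 140, 0.037, -1], [-17.5, -34.5, 175, 0.037, -1], [-17.5, -34.5, 193, 0.037, -1], [-17.5, -34.5, 193, 0.037, 1], [-17.5, -34.5, 193, 0.037, 1], [-17.5, -34.5, 193, 0.037, 1], [-17.5, -34.5, 193, 0.037, 1]]]'

```text
time_s: 2.75
eef_pos: [417.8, 202.2, 237.8]
eef_rot: [0.001, 0.02, 1.0, -0.005]
wrist_force: [1.7, -15.9, 2.6]
opening: 0.154
gripper_force: 59.4
```

Request:
jog_arm --rows '[[[0, -1.5, 0, 0, 1], [0, -1.5, -12, 0, 1], [0, -1.5, -24, 0, 1], [0, -1.5, -36, 0, 1], [0, -1.5, -48, 0, 1], [0, -1.5, -60, 0, 1], [0, -1.5, -72, 0, 1], [0, -1.5, -84, 0, 1], [0, -1.5, -91, 0, 1], [0, -1.5, -91, 0, 1]]]'

```text
time_s: 4.0
eef_pos: [417.8, 202.2, 327.9]
eef_rot: [-0.0, 0.02, 1.0, -0.003]
wrist_force: [1.3, -9.5, -4.4]
opening: 0.15
gripper_force: 60.0
```

Request:
jog_arm --rows '[[[0, 0, -2, 0, 1], [0, 0, -4, 0, 1], [0, 0, -4, 0, 1], [0, 0, -4, 0, 1], [0, 0, -4, 0, 1], [0, 0, -4, 0, 1], [0, 0, -4, 0, 1], [0, 0, -4, 0, 1], [0, 0, -4, 0, 1], [0, 0, -4, 0, 1]]]'

```text
time_s: 5.25
eef_pos: [417.8, 202.1, 328.8]
eef_rot: [-0.002, 0.02, 1.0, -0.004]
wrist_force: [4.8, -8.6, -20.4]
opening: 0.149
gripper_force: 59.9
```

Request:
jog_arm --rows '[[[0, 0, -1, 0, -1], [0, 0, -1, 0, -1], [0, 0, -1, 0, -1], [0, 0, -1, 0, -1], [0, 0, -25, 0, -1], [0, 0, -55, 0, -1], [0, -40, -55, 0, -1], [0, -72, -55, -0.1, -1], [0, -72, -55, -0.28, -1], [0, -72, -55, -0.46, -1]]]'

```text
time_s: 6.5
eef_pos: [414.8, 132.3, 387.8]
eef_rot: [0.001, -0.212, 0.977, 0.0]
wrist_force: [-0.2, 0.2, -1.1]
opening: 0.996
gripper_force: 0.0
```

Request:
jog_arm --rows '[[[0, 0, 0, -0.18, -1], [0, 0, 0, -0.36, -1], [0, 0, 0, -0.54, -1], [0, 0, 0, -0.72, -1], [0, 0, 0, -0.9, -1], [0, 0, 0, -1.08, -1], [0, 0, 0, -1.11, -1], [0, 0, 0, -1.111, -1], [0, 0, 0, -1.111, -1], [0, 0, 0, -1.111, -1]]]'

```text
time_s: 7.75
eef_pos: [414.9, 132.7, 387.3]
eef_rot: [0.0, -0.693, 0.721, 0.0]
wrist_force: [-0.2, 0.4, 0.4]
opening: 0.999
gripper_force: 0.0
```

Run:
```python
from h import *
s=env.read_state(); print(s['q'],s['eef_pos'],rot(s['eef_rot']).round(3),s['time_s'])
c=cam('wrist'); cv2.imwrite('pics/w2.png',c['pixels']); np.savez('pics/w2.npz',**c)
P=cloud(c); g=c['pixels'].max(2);Z=P[...,2]
m=(g<80)&(Z>98)&(Z<122)&(abs(P[...,0]-416)<25)&(abs(P[...,1]-131)<40)
print(m.sum(), np.percentile(Z[m],[10,50,90])); 
if m.sum()>50: print(rectz(c,m,112),np.median(np.argwhere(m),0))
```

```text
[ 3.09608116e-01 -4.49903053e-04  1.39982507e-01  1.71122130e+00
  7.92390454e-06 -1.22269744e+00] [414.85434539 132.71236521 387.29838105] [[-0.038 -0.999  0.   ]
 [-0.999  0.038  0.   ]
 [-0.    -0.    -1.   ]] 7.75
524 [110.46836324 112.33837399 113.49235777]
((417.301513671875, 127.67432403564453), (40.37337875366211, 13.339559555053711), 87.32009887695312) [182. 311.]
```

View pics/w2.png

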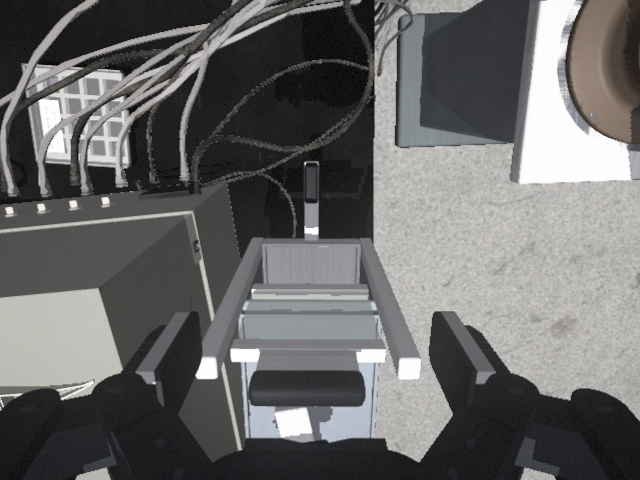

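The tray grip is seen at (311,182), top at z≈112. The raised sash bar is at (308,388).

Request:
jog_arm --rows '[[[3, -1.5, 60, 0.006, -1], [3, -1.5, 120, 0.006, -1], [3, -1.5, 180, 0.006, -1], [3, -1.5, 235, 0.006, -1], [3, -1.5, 270, 0.006, -1], [3, -1.5, 283, 0.006, -1], [3, -1.5, 283, 0.006, 1], [3, -1.5, 283, 0.006, 1], [3, -1.5, 283, 0.006, 1], [3, -1.5, 283, 0.006, 1]]]'

```text
time_s: 9.05
eef_pos: [419.2, 129.8, 105.7]
eef_rot: [0.002, -0.691, 0.722, -0.002]
wrist_force: [1.1, -3.7, 3.9]
opening: 0.148
gripper_force: 52.9
```

Request:
jog_arm --rows '[[[15, 0, 0, 0, 1], [40, 0, 0, 0, 1], [65, 0, 0, 0, 1], [90, 0, 0, 0, 1], [115, 0, 0, 0, 1], [140, 0, 0, 0, 1], [165, 0, 0, 0, 1], [190, 0, 0, 0, 1], [210, 0, 0, 0, 1], [222, 0, 0, 0, 1]]]'

```text
time_s: 10.3
eef_pos: [409.4, -92.7, 105.7]
eef_rot: [0.003, -0.691, 0.722, -0.002]
wrist_force: [9.4, 3.2, -1.0]
opening: 0.147
gripper_force: 60.3
```

Request:
jog_arm --rows '[[[3, 0, 0, 0, 1], [6, 0, 0, 0, 1], [9, 0, 0, 0, 1], [11, 0, 0, 0, 1], [11, 0, 0, 0, 1], [11, 0, 0, 0, 1], [11, 0, 0, 0, 1], [11, 0, 0, 0, 1], [11, 0, 0, 0, 1], [11, 0, 0, 0, 1]]]'

```text
time_s: 11.55
eef_pos: [409.2, -97.5, 105.7]
eef_rot: [0.008, -0.693, 0.721, 0.003]
wrist_force: [10.3, 27.0, 2.5]
opening: 0.145
gripper_force: 60.9
```

Request:
jog_arm --rows '[[[-2, 0, 0, 0, -1], [-2, 0, 0, 0, -1], [-2, 0, 0, 0, -1], [-2, 0, -30, 0, -1], [-2, 0, -90, 0, -1], [-2, 0, -150, 0, -1], [-2, 0, -210, 0, -1], [-2, 0, -270, 0, -1], [-2, 0, -290, 0, -1], [-2, 0, -290, 0, -1]]]'

```text
time_s: 12.8
eef_pos: [406.7, -101.6, 395.5]
eef_rot: [0.001, -0.691, 0.723, -0.001]
wrist_force: [0.5, 0.6, -0.3]
opening: 1.003
gripper_force: 0.0
```

Run:
```python
from h import *
s=env.read_state(); print(s['eef_pos'],rot(s['eef_rot'])[:,0].round(3),s['time_s'])
c=cam('wrist'); cv2.imwrite('pics/w3.png',c['pixels']); np.savez('pics/w3.npz',**c)
P=cloud(c); Z=P[...,2]
m=(Z>85)&(Z<105)&(abs(P[...,0]-415)<70)&(abs(P[...,1]-80)<125)&(c['pixels'].max(2)>80)
m=cv2.morphologyEx(m.astype(np.uint8),cv2.MORPH_OPEN,np.ones((9,9)))
print('bed+walls',m.sum(),rectz(c,m,100))
```

```text
[ 406.70069442 -101.60273378  395.54157986] [-0.044 -0.999  0.001] 12.8
bed+walls 14443 ((415.1192321777344, 70.58406066894531), (236.6622772216797, 109.91950988769531), 87.49503326416016)
```

View pics/w3.png

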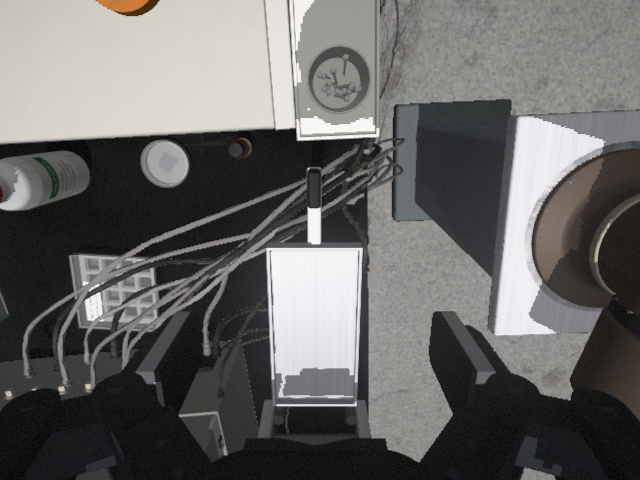

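The empty tray is fully out at (315,325), the sash is up, and the grip is at (314,190). Next I'll go to the wiper.

Request:
jog_arm --rows '[[[-50, -1, -10, 0.15, -1], [-100, -2, -10, 0.3, -1], [-150, -3, -10, 0.45, -1], [-200, -4, -10, 0.6, -1], [-250, -4, -10, 0.75, -1], [-300, -5, -10, 0.9, -1], [-350, -6, -10, 1.05, -1], [-400, -7, -10, 1.2, -1], [-447, -7.5, -10, 1.339, -1], [-447, -7.5, -10, 1.339, -1]]]'

```text
time_s: 14.1
eef_pos: [433.0, 347.5, 400.6]
eef_rot: [-0.002, -0.095, 0.995, -0.001]
wrist_force: [0.1, -0.9, 0.4]
opening: 1.004
gripper_force: 0.0
```

Run:
```python
from h import *
s=env.read_state(); print(s['eef_pos'],rot(s['eef_rot'])[:,:2].round(3),s['q'][5],s['time_s'])
c=cam('wrist'); cv2.imwrite('pics/w4.png',c['pixels']); np.savez('pics/w4.npz',**c)
P=cloud(c); g=c['pixels'].max(2);Z=P[...,2]
m=(g<100)&(Z>255)&(Z<280)&(abs(P[...,0]-434)<45)&(abs(P[...,1]-345)<40)
print(m.sum(), np.percentile(Z[m],[10,50,90])); 
r=rectz(c,m,267); print(r); d=np.append(np.array(r[0]),0)-s['eef_pos']; print('tool delta',rot(s['eef_rot']).T@d)
```

```text
[432.98483525 347.53744782 400.56550003] [[-0.982 -0.19 ]
 [-0.19   0.982]
 [ 0.005 -0.002]] 0.48500412440566437 14.1
1166 [263.15270653 265.30545058 266.32241109]
((434.5054016113281, 348.6354064941406), (56.24362564086914, 13.066141128540039), 7.72559118270874)
tool delta [ -3.70159577   1.75786329 400.54893029]
```

Request:
jog_arm --rows '[[[-2.5, 1, 50, 0.034, -1], [-2.5, 1, 100, 0.034, -1], [-2.5, 1, 135, 0.034, -1], [-2.5, 1, 150, 0.034, -1], [-2.5, 1, 150, 0.034, -1], [-2.5, 1, 150, 0.034, 1], [-2.5, 1, 150, 0.034, 1], [-2.5, 1, 150, 0.034, 1], [-2.5, 1, 150, 0.034, 1], [-2.5, 1, 150, 0.034, 1]]]'

```text
time_s: 15.4
eef_pos: [435.5, 346.7, 254.4]
eef_rot: [0.0, -0.077, 0.997, 0.0]
wrist_force: [-0.6, 1.0, 0.1]
opening: 0.152
gripper_force: 61.0
```

Request:
jog_arm --rows '[[[0, 0, -20, 0, 1], [0, 0, -70, 0, 1], [0, 0, -120, 0, 1], [0, 0, -165, 0, 1], [12, -50, -165, -0.17, 1], [24, -100, -165, -0.34, 1], [37, -150, -165, -0.51, 1], [50, -206, -165, -0.68, 1], [50, -206, -165, -0.85, 1], [50, -206, -165, -1.02, 1]]]'

```text
time_s: 16.65
eef_pos: [417.4, 134.3, 419.5]
eef_rot: [0.0, -0.555, 0.832, -0.0]
wrist_force: [1.0, 0.5, -1.4]
opening: 0.149
gripper_force: 60.8
```

Request:
jog_arm --rows '[[[0, 0, 0, -0.17, 1], [0, 0, 0, -0.35, 1], [0, 0, 0, -0.35, 1], [0, 0, 0, -0.35, 1], [0, 0, 0, -0.35, 1], [0, 0, 0, -0.35, 1], [0, 0, 0, -0.35, 1], [0, 0, 0, -0.35, 1], [0, 0, 0, -0.35, 1], [0, 0, 0, -0.35, 1]]]'

```text
time_s: 17.9
eef_pos: [417.7, 135.3, 419.3]
eef_rot: [0.0, -0.69, 0.723, -0.0]
wrist_force: [0.4, -0.3, -1.7]
opening: 0.148
gripper_force: 60.8
```

Run:
```python
from h import *
s=env.read_state(); print(s['eef_pos'],rot(s['eef_rot']).round(3),s['wrist_force'],s['q'],s['time_s'])
c=cam('wrist'); cv2.imwrite('pics/w5.png',c['pixels'])
```

```text
[417.65964009 135.32619702 419.29785604] [[-0.047 -0.999  0.   ]
 [-0.999  0.047 -0.   ]
 [ 0.    -0.    -1.   ]] [ 0.40525506 -0.3261495  -1.74836085] [ 3.13344480e-01  2.84130048e-02  2.43748241e-01  1.78611771e+00
 -1.18825391e-05 -1.21076840e+00] 17.9
```

View pics/w5.png

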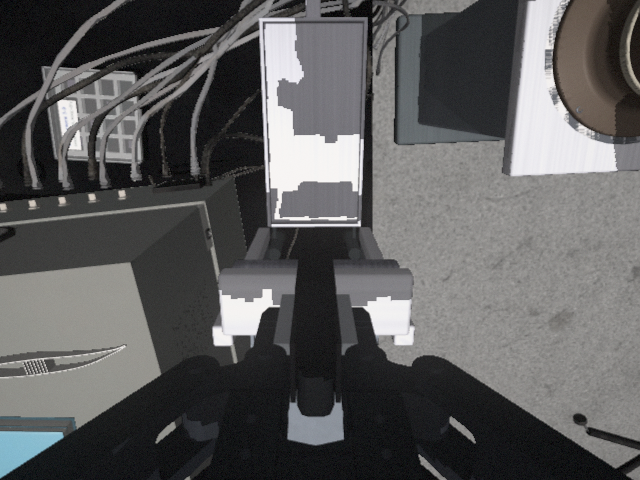

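The wiper is held square at (315,300), aligned with the empty bed spanning (263–365, 18–228). Now I'll lower it.

Request:
jog_arm --rows '[[[0, 0, 50, 0, 1], [0, 0, 100, 0, 1], [0, 0, 150, 0, 1], [0, 0, 200, 0, 1], [0, 0, 240, 0, 1], [0, 0, 260, 0, 1], [0, 0, 268, 0, 1], [0, 0, 268, 0, 1], [0, 0, 268, 0, 1], [0, 0, 268, 0, 1]]]'

```text
time_s: 19.2
eef_pos: [418.2, 135.5, 152.2]
eef_rot: [0.001, -0.69, 0.723, -0.0]
wrist_force: [-0.7, -0.0, -1.8]
opening: 0.153
gripper_force: 60.7
```

Request:
jog_arm --rows '[[[0, 0, 1, 0, 1], [0, 0, 2, 0, 1], [0, 0, 3, 0, 1], [0, 0, 4, 0, 1], [0, 0, 5, 0, 1], [0, 0, 6, 0, 1], [0, 0, 7, 0, 1], [0, 0, 7, 0, 1], [0, 0, 7, 0, 1], [0, 0, 7, 0, 1]]]'

```text
time_s: 20.45
eef_pos: [417.7, 135.4, 144.4]
eef_rot: [0.0, -0.69, 0.723, -0.0]
wrist_force: [-0.0, 0.1, -1.3]
opening: 0.148
gripper_force: 60.7
```

Request:
jog_arm --rows '[[[0, 0, 1, 0, 1], [0, 0, 2, 0, 1], [0, 0, 3, 0, 1], [0, 0, 4, 0, 1], [0, 0, 4, 0, 1], [0, 0, 4, 0, 1], [0, 0, 4, 0, 1], [0, 0, 4, 0, 1], [0, 0, 4, 0, 1], [0, 0, 4, 0, 1]]]'

```text
time_s: 21.7
eef_pos: [417.7, 135.3, 140.3]
eef_rot: [0.0, -0.69, 0.723, -0.0]
wrist_force: [-0.3, -0.5, 0.3]
opening: 0.148
gripper_force: 61.2
```

Request:
jog_arm --rows '[[[0, 0, 1, 0, 1], [0, 0, 2, 0, 1], [0, 0, 2.3, 0, 1], [0, 0, 2.3, 0, 1], [0, 0, 2.3, 0, 1], [3, 0, 2.3, 0, 1], [8, 0, 2.3, 0, 1], [14, 0, 2.3, 0, 1], [20, 0, 2.3, 0, 1], [26, 0, 2.3, 0, 1]]]'

```text
time_s: 22.95
eef_pos: [416.4, 108.9, 138.0]
eef_rot: [0.0, -0.69, 0.723, 0.0]
wrist_force: [0.8, 2.5, 2.3]
opening: 0.149
gripper_force: 61.3
```

Request:
jog_arm --rows '[[[8, 0, 0, 0, 1], [16, 0, 0, 0, 1], [24, 0, 0, 0, 1], [32, 0, 0, 0, 1], [40, 0, 0, 0, 1], [48, 0, 0, 0, 1], [56, 0, 0, 0, 1], [64, 0, 0, 0, 1], [72, 0, 0, 0, 1], [80, 0, 0, 0, 1]]]'

```text
time_s: 24.2
eef_pos: [412.6, 28.9, 138.0]
eef_rot: [-0.0, -0.69, 0.723, 0.0]
wrist_force: [0.7, 3.2, 2.7]
opening: 0.149
gripper_force: 61.3
```

Request:
jog_arm --rows '[[[6, 0, 0, 0, 1], [12, 0, 0, 0, 1], [18, 0, 0, 0, 1], [24, 0, 0, 0, 1], [28, 0, 0, 0, 1], [28, 0, 0, 0, 1], [28, 0, 0, 0, 1], [28, 0, 0, 0, 1], [28, 0, 0, 0, 1], [28, 0, 0, 0, 1]]]'

```text
time_s: 25.45
eef_pos: [411.4, 1.3, 138.0]
eef_rot: [-0.0, -0.69, 0.723, -0.0]
wrist_force: [-0.1, -2.4, 2.3]
opening: 0.15
gripper_force: 61.3
```

Request:
jog_arm --rows '[[[0, 0, -25, 0, 1], [0, 0, -80, 0, 1], [0, 0, -140, 0, 1], [0, 0, -200, 0, 1], [0, 0, -255, 0, 1], [0, 0, -285, 0, 1], [-60, 0.5, -285, 0, 1], [-120, 1, -285, 0, 1], [-180, 1.5, -285, 0, 1], [-240, 2, -285, 0, 1]]]'

```text
time_s: 26.7
eef_pos: [420.0, 243.6, 422.4]
eef_rot: [-0.0, -0.691, 0.723, 0.001]
wrist_force: [1.5, 0.2, -1.3]
opening: 0.148
gripper_force: 60.8
```

Request:
jog_arm --rows '[[[-60, 0.5, 0, 0, 1], [-102, 0.5, 0, 0, 1], [-102, 0.5, 50, 0, 1], [-102, 0.5, 100, 0, 1], [-102, 0.5, 140, 0, 1], [-102, 0.5, 155, 0, 1], [-102, 0.5, 160, 0, 1], [-102, 0.5, 164, 0, 1], [-102, 0.5, 167, 0, 1], [-102, 0.5, 167, 0, 1]]]'

```text
time_s: 27.95
eef_pos: [425.2, 343.5, 256.7]
eef_rot: [0.001, -0.69, 0.723, -0.0]
wrist_force: [-0.1, 0.2, -0.9]
opening: 0.152
gripper_force: 60.8
```

Request:
jog_arm --rows '[[[0, 0, 1.5, 0, 1], [0, 0, 3, 0, 1], [0, 0, 3, 0, 1], [0, 0, 3, 0, -1], [0, 0, 3, 0, -1], [0, 0, 3, 0, -1], [0, 0, 3, 0, -1], [0, 0, -40, 0, -1], [0, 0, -100, 0, -1], [0, 0, -155, 0, -1]]]'

```text
time_s: 29.2
eef_pos: [424.5, 343.0, 413.0]
eef_rot: [0.0, -0.69, 0.723, -0.0]
wrist_force: [0.8, 0.6, 0.5]
opening: 0.997
gripper_force: 0.0
```

Request:
jog_arm --rows '[[[60, 0, 0, 0, -1], [120, 0, 0, 0, -1], [180, 0, 0, 0, -1], [240, 0, 0, 0, -1], [300, 0, 0, 0, -1], [360, 0, 0, 0, -1], [420, 0, 0, 0, -1], [470, 0, 0, 0, -1], [470, 0, 0, 0, -1], [470, 0, 0, 0, -1]]]'

```text
time_s: 30.45
eef_pos: [402.8, -126.2, 411.0]
eef_rot: [0.0, -0.69, 0.724, 0.0]
wrist_force: [0.5, 0.8, -0.1]
opening: 0.998
gripper_force: 0.0
```

Run:
```python
from h import *
s=env.read_state(); print(s['eef_pos'],rot(s['eef_rot'])[:,:2].round(3),s['q'],s['time_s'])
c=cam('wrist'); cv2.imwrite('pics/w6.png',c['pixels']); np.savez('pics/w6.npz',**c)
t=cam('top'); P=cloud(t); Z=P[...,2]
m=(Z>226)&(Z<275)&(abs(P[...,0]-425)<50)&(abs(P[...,1]-343)<50); print('wiper top view',m.sum(),P[m].mean(0),np.percentile(Z[m],[10,50,90]))
cv2.imwrite('pics/t6.png',t['pixels'])
```

```text
[ 402.8335308  -126.19404094  411.04102715] [[-0.047 -0.999]
 [-0.999  0.047]
 [-0.     0.   ]] [-3.03847824e-01 -9.64082416e-03  1.85850479e-01  1.76643656e+00
  3.97806992e-04 -1.82720681e+00] 30.45
wiper top view 702 [425.46331296 343.87225136 241.08716381] [227.20905475 231.18227597 265.15247871]
```

View pics/w6.png

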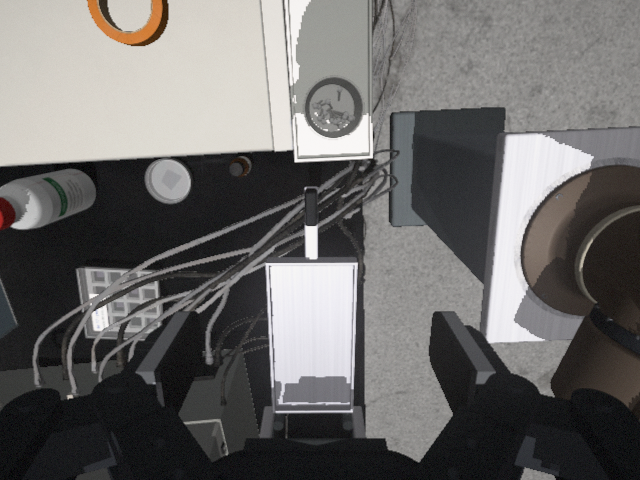

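The wiper is upright on the roof: the top view gives its back at 231 and its rib at 265. The near pot is at (333,107). I'll move over the stand.

Request:
jog_arm --rows '[[[50, 0, 0, 0, -1], [100, 0, 0, 0, -1], [150, 0, 0, 0, -1], [165, 0, 0, 0, -1], [165, 0, 0, 0, -1], [165, 0, 0, 0, -1], [165, 0, 0, 0, -1], [165, 0, 0, 0, -1], [165, 0, 0, 0, -1], [165, 0, 0, 0, -1]]]'

```text
time_s: 31.8
eef_pos: [395.3, -291.0, 411.1]
eef_rot: [0.0, -0.69, 0.723, -0.0]
wrist_force: [-0.5, -0.0, 0.3]
opening: 0.997
gripper_force: 0.0
```

```bash
cat > pots.py <<'E'
from h import *
import sys
s=env.read_state(); print(s['eef_pos'],rot(s['eef_rot'])[:,:2].round(3),s['time_s'])
c=cam('wrist'); cv2.imwrite(f'pics/{sys.argv[1]}.png',c['pixels']); np.savez(f'pics/{sys.argv[1]}.npz',**c)
P=cloud(c); Z=P[...,2]
z0=float(sys.argv[2]); y0,y1=map(float,sys.argv[3:5])
m=(Z>z0+44)&(Z<z0+95)&(abs(P[...,0]-390)<90)&(P[...,1]>y0)&(P[...,1]<y1)
m=cv2.morphologyEx(m.astype(np.uint8),cv2.MORPH_OPEN,np.ones((3,3)))
cn,_=cv2.findContours(m,cv2.RETR_EXTERNAL,cv2.CHAIN_APPROX_NONE)
for k in cn:
    if cv2.contourArea(k)<300: continue
    mk=np.zeros_like(m); cv2.drawContours(mk,[k],-1,1,-1); q=P[(mk>0)&(m>0)]
    w=np.array([onz(c,u,v,z0+54)[:2] for u,v in k[:,0]],np.float32)
    rim=q[abs(q[:,2]-z0-54)<4]
    print('px',k[:,0].mean(0).round(),'circ',cv2.minEnclosingCircle(w),'n',len(q),'rim',cv2.minEnclosingCircle(rim[:,:2].astype(np.float32)),'zpct',np.percentile(q[:,2],[10,50,98]).round(1))
    g=np.append(cv2.minEnclosingCircle(w)[0],0); print('  tool delta',(rot(s['eef_rot']).T@(g-s['eef_pos'])).round(1))
E
python3 pots.py w7 85 -460 -140
```

```text
[ 395.25633521 -290.97410462  411.05085092] [[-0.046 -0.999]
 [-0.999  0.046]
 [ 0.    -0.   ]] 31.8
px [332. 276.] circ ((380.3301696777344, -202.4918975830078), 29.31743621826172) n 713 rim ((380.3278503417969, -202.96826171875), 29.214595794677734) zpct [133.9 143.  167.2]
  tool delta [-87.7  19.1 411. ]
px [223.  19.] circ ((470.5306396484375, -449.17620849609375), 23.918304443359375) n 1589 rim ((466.2034606933594, -446.4360656738281), 18.769363403320312) zpct [143.  176.3 178.8]
  tool delta [154.5 -82.5 411.1]
```

View pics/w7.png

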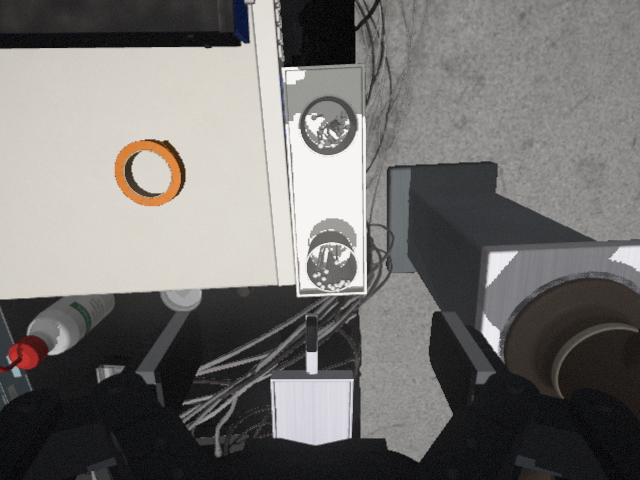

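The view shows two pots on the stand, at (331,262) and (329,125), with no cup. The tape is at (150,172), well clear. Before lowering I'll check the height of the strip beside the stand.

Run:
```python
from h import *
c=dict(np.load('pics/w7.npz')); P=cloud(c)
for u,v in [(278,270),(285,270),(292,250),(270,200),(282,150),(290,150),(355,280)]: print((u,v),np.median(P[v-2:v+3,u-1:u+2].reshape(-1,3),0).round(1))
g=cv2.cvtColor(c['pixels'],cv2.COLOR_BGR2GRAY)[80:170,285:370]
print(np.median(c['depth'][100:150,300:355]))
h=cv2.HoughCircles(cv2.medianBlur(g,3),cv2.HOUGH_GRADIENT,1,60,param1=80,param2=15,minRadius=23,maxRadius=34); print(h)
for x in h[0]: print(onz(c,x[0]+285,x[1]+80,139))
```

```text
(278, 270) [ 445.  -181.5   88.9]
(285, 270) [ 436.5 -181.2   88.9]
(292, 250) [ 426.2 -206.5   88. ]
(270, 200) [ 447.8 -269.4   88.1]
(282, 150) [ 429.7 -325.8   87.9]
(290, 150) [ 420.3 -326.    93.9]
(355, 280) [ 350.4 -161.6   85.8]
427.58847
[[[43.5 44.5 28.6]]]
[ 378.26011244 -352.96562502  139.        ]
```

Request:
jog_arm --rows '[[[-45, 10, 0, 0, -1], [-87.5, 19, 30, 0, -1], [-87.5, 19, 90, 0, -1], [-87.5, 19, 150, 0, -1], [-87.5, 19, 205, 0, -1], [-87.5, 19, 250, 0, -1], [-87.5, 19, 275, 0, -1], [-87.5, 19, 290, 0, -1], [-87.5, 19, 290, 0, -1], [-87.5, 19, 290, 0, -1]]]'

```text
time_s: 33.1
eef_pos: [381.1, -203.2, 122.2]
eef_rot: [0.0, -0.69, 0.723, -0.001]
wrist_force: [-0.8, -0.1, 0.0]
opening: 0.999
gripper_force: 0.0
```

Request:
jog_arm --rows '[[[0, 0, 0, 0, 0], [0, 0, 0, 0, 0.3], [0, 0, 0, 0, 1], [0, 0, 0, 0, 1], [0, 0, 0, 0, 1], [0, 0, 0, 0, 1], [0, 0, -2, 0, 1], [0, 0, -12, 0, 1], [0, 0, -40, 0, 1], [0, 0, -50, 0, 1]]]'

```text
time_s: 34.35
eef_pos: [381.1, -203.2, 172.8]
eef_rot: [0.0, -0.69, 0.723, -0.001]
wrist_force: [-1.1, 0.2, -1.1]
opening: 0.656
gripper_force: 63.7
```

Request:
jog_arm --rows '[[[-15, -1, -20, 0, 1], [-55, -3, -20, 0, 1], [-100, -6, -20, 0, 1], [-145, -9, -20, 0, 1], [-190, -12, -20, 0, 1], [-235, -15, -20, 0, 1], [-280, -18, -20, 0, 1], [-315, -20, -20, 0, 1], [-331, -21, -10, 0, 1], [-331, -21, 10, 0, 1]]]'

```text
time_s: 35.6
eef_pos: [417.2, 127.8, 160.5]
eef_rot: [0.0, -0.691, 0.723, -0.0]
wrist_force: [0.3, -0.1, -0.3]
opening: 0.658
gripper_force: 63.7
```

Request:
jog_arm --rows '[[[0, 0, 10, 0, 1], [0, 0, 20, 0, 1], [0, 0, 26, 0, 1], [0, 0, 30, 0, 1], [0, 0, 32, 0, 1], [0, 0, 32, 0, 1], [0, 0, 32, 0, 1], [0, 0, 32, 0, 1], [0, 0, 32, 0, 1], [0, 0, 32, 0, 1]]]'

```text
time_s: 36.85
eef_pos: [416.8, 126.9, 129.0]
eef_rot: [0.0, -0.69, 0.723, -0.0]
wrist_force: [0.0, -0.2, -0.5]
opening: 0.653
gripper_force: 63.7
```

Request:
jog_arm --rows '[[[0, 0, 1, 0, 1], [0, 0, 1.8, 0, 1], [0, 0, 1.8, 0, 1], [0, 0, 1.8, 0, -0.6], [0, 0, 1.8, 0, -1], [0, 0, 1.8, 0, -1], [0, 0, 1.8, 0, -1], [0, 0, -10, 0, -1], [0, 0, -40, 0, -1], [0, 0, -95, 0, -1]]]'

```text
time_s: 38.1
eef_pos: [415.7, 126.5, 224.3]
eef_rot: [-0.001, -0.69, 0.723, 0.001]
wrist_force: [1.4, 0.3, 0.2]
opening: 0.997
gripper_force: 0.0
```

Request:
jog_arm --rows '[[[0, 0, -60, 0, -1], [50, 0, -120, 0, -1], [110, 2, -150, 0, -1], [170, 4, -150, 0, -1], [230, 6, -150, 0, -1], [290, 10, -150, 0, -1], [340, 15, -150, 0, -1], [360, 20, -150, 0, -1], [360, 20, -150, 0, -1], [360, 20, -150, 0, -1]]]'

```text
time_s: 39.35
eef_pos: [380.1, -231.3, 374.5]
eef_rot: [0.0, -0.691, 0.723, -0.0]
wrist_force: [-0.1, 0.4, -0.8]
opening: 1.002
gripper_force: 0.0
```

```bash
cat > look.py <<'E'
from h import *
import sys
s=env.read_state(); print(s['eef_pos'],rot(s['eef_rot'])[:,:2].round(3),s['time_s'])
c=cam('wrist'); cv2.imwrite(f'pics/{sys.argv[1]}.png',c['pixels']); np.savez(f'pics/{sys.argv[1]}.npz',**c)
t=cam('top'); P=cloud(t); Z=P[...,2]
ok=(t['depth']>0)&(abs(P[...,0]-400)<70)&(P[...,1]>-430)&(P[...,1]<200)&(Z>115)&(Z<180)
n,l,st,ce=cv2.connectedComponentsWithStats(ok.astype(np.uint8))
for i in range(1,n):
    if st[i][4]>60:
        q=P[l==i]; print('top',ce[i].round(),len(q),((q[:,:2].min(0)+q[:,:2].max(0))/2).round(1),np.ptp(q[:,:2],axis=0).round(),np.percentile(q[:,2],[50,98]).round(1))
g=cv2.cvtColor(c['pixels'],cv2.COLOR_BGR2GRAY)
h=cv2.HoughCircles(cv2.medianBlur(g,3),cv2.HOUGH_GRADIENT,1,60,param1=80,param2=18,minRadius=23,maxRadius=34)
for x in ([] if h is None else h[0]):
    p=onz(c,x[0],x[1],139); 
    if abs(p[0]-390)<60: print('hough',x,p,'tool',(rot(s['eef_rot']).T@(p-s['eef_pos'])).round(1))
E
python3 look.py w8
```

```text
[ 380.05377955 -231.30804644  374.51896343] [[-0.046 -0.999]
 [-0.999  0.046]
 [ 0.    -0.001]] 39.35
top [251. 281.] 246 [419.4 126.7] [56. 57.] [141.6 173.3]
hough [312.5  62.5  28.8] [ 376.00404951 -345.90446335  139.        ] tool [114.7  -1.1 235.5]
```

View pics/w8.png

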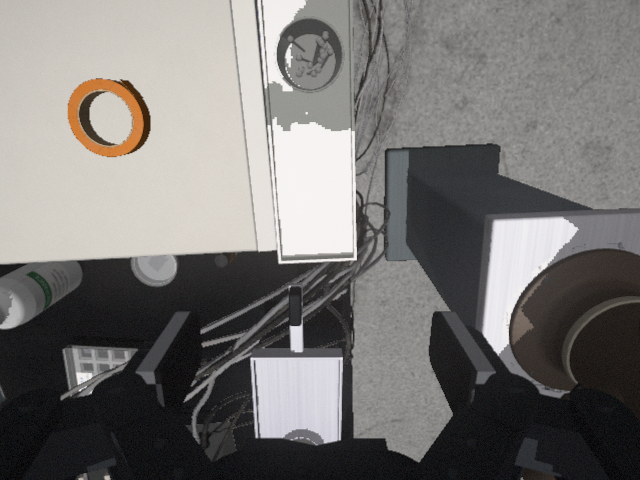

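Pot 1 stands upright in the tray. The second pot's rim circle is at about (310,55), which agrees with the earlier fix of (378,-353).

Request:
jog_arm --rows '[[[60, -2, 0, 0, -1], [121, -4, 0, 0, -1], [121.5, -4, 50, 0, -1], [121.5, -4, 100, 0, -1], [121.5, -4, 150, 0, -1], [121.5, -4, 200, 0, -1], [121.5, -4, 235, 0, -1], [121.5, -4, 252, 0, -1], [121.5, -4, 252, 0, -1], [121.5, -4, 252, 0, -1]]]'

```text
time_s: 40.7
eef_pos: [379.3, -353.9, 123.7]
eef_rot: [0.0, -0.691, 0.723, -0.001]
wrist_force: [-0.0, -0.4, 0.6]
opening: 1.002
gripper_force: 0.0
```

Request:
jog_arm --rows '[[[0, 0, 0, 0, 0], [0, 0, 0, 0, 0.3], [0, 0, 0, 0, 1], [0, 0, 0, 0, 1], [0, 0, 0, 0, 1], [0, 0, 0, 0, 1], [0, 0, -2, 0, 1], [0, 0, -12, 0, 1], [0, 0, -40, 0, 1], [0, 0, -70, 0, 1]]]'

```text
time_s: 41.95
eef_pos: [378.1, -353.2, 192.9]
eef_rot: [-0.0, -0.69, 0.723, 0.0]
wrist_force: [0.4, -0.7, -0.6]
opening: 0.656
gripper_force: 63.7
```

Request:
jog_arm --rows '[[[-20, -1, 0, 0, 1], [-65, -3, 0, 0, 1], [-110, -5, 0, 0, 1], [-155, -7, 0, 0, 1], [-200, -9, 0, 0, 1], [-245, -11, 0, 0, 1], [-290, -13, 0, 0, 1], [-335, -15, 0, 0, 1], [-375, -17, 0, 0, 1], [-391, -17.5, 10, 0, 1]]]'

```text
time_s: 43.2
eef_pos: [413.5, 38.8, 181.7]
eef_rot: [0.0, -0.692, 0.722, 0.0]
wrist_force: [-0.8, 0.3, -0.9]
opening: 0.656
gripper_force: 63.7
```

Request:
jog_arm --rows '[[[0, 0, 15, 0, 1], [0, 0, 30, 0, 1], [0, 0, 42, 0, 1], [0, 0, 50, 0, 1], [0, 0, 54, 0, 1], [0, 0, 54, 0, 1], [0, 0, 54, 0, 1], [0, 0, 54, 0, 1], [0, 0, 54, 0, 1], [0, 0, 54, 0, 1]]]'

```text
time_s: 44.45
eef_pos: [413.8, 36.0, 128.7]
eef_rot: [-0.0, -0.69, 0.724, -0.0]
wrist_force: [-2.8, -1.1, 5.7]
opening: 0.655
gripper_force: 64.3
```

Request:
jog_arm --rows '[[[0, 0, -0.5, 0, 1], [0, 0, -0.5, 0, -0.6], [0, 0, -0.5, 0, -1], [0, 0, -0.5, 0, -1], [0, 0, -0.5, 0, -1], [0, 0, -15, 0, -1], [0, 0, -50, 0, -1], [0, 0, -110, 0, -1], [0, 0, -170, 0, -1], [0, 0, -230, 0, -1]]]'

```text
time_s: 45.7
eef_pos: [413.6, 36.4, 361.1]
eef_rot: [0.001, -0.69, 0.723, -0.0]
wrist_force: [1.4, -0.0, -0.4]
opening: 1.0
gripper_force: 0.0
```

Request:
jog_arm --rows '[[[50, 4, -20, 0, -1], [100, 4, -40, 0, -1], [134, 4, -40, 0, -1], [134, 4, -40, 0, -1], [134, 4, -40, 0, -1], [134, 4, -40, 0, -1], [134, 4, -40, 0, -1], [134, 4, -40, 0, -1], [134, 4, -40, 0, -1], [134, 4, -40, 0, -1]]]'

```text
time_s: 46.95
eef_pos: [403.8, -97.2, 398.0]
eef_rot: [-0.0, -0.691, 0.723, 0.0]
wrist_force: [-0.2, -1.0, 1.4]
opening: 1.003
gripper_force: 0.0
```

```bash
python3 look.py w9
python3 - <<'E'
from h import *
c=dict(np.load('pics/w9.npz')); P=cloud(c);Z=P[...,2]; g=c['pixels'].max(2)
m=(g<70)&(Z>98)&(Z<122)&(abs(P[...,0]-408)<25)&(abs(P[...,1]+97)<40); print('grip',rectz(c,m,112))
t=cam('scene'); cv2.imwrite('pics/s9.png',t['pixels'][100:400,180:380])
E
```

```text
[403.80106255 -97.19761244 397.9898586 ] [[-0.046 -0.999]
 [-0.999  0.046]
 [-0.     0.   ]] 46.95
top [251. 281.] 254 [419.5 126.8] [56. 57.] [142.1 170.6]
top [295. 283.] 239 [416.6  37.8] [56. 58.] [142.1 172. ]
hough [362.5 150.5  24.6] [ 355.43826641 -134.16698219  139.        ] tool [ 39.2  46.6 259. ]
hough [310.5 313.5  24.3] [414.17500359  39.0614076  139.        ] tool [-136.6   -4.1  259. ]
hough [312.5 387.5  24.1] [416.74630837 136.63840618 139.        ] tool [-234.2   -2.1  259. ]
grip ((407.93841552734375, -99.36192321777344), (39.395896911621094, 12.769475936889648), 86.8205337524414)
```

View pics/w9.png

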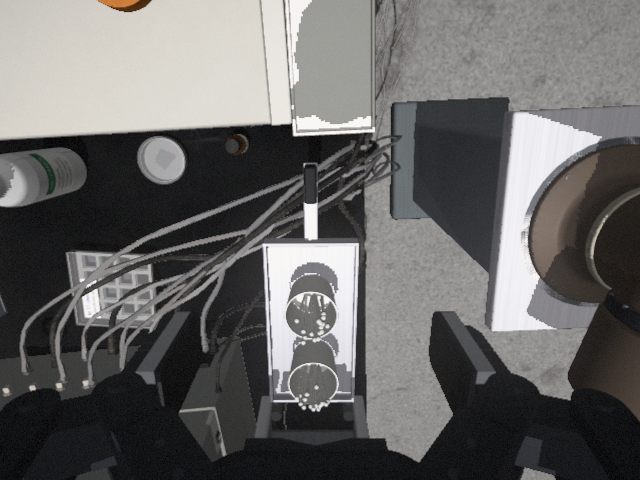

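View pics/s9.png

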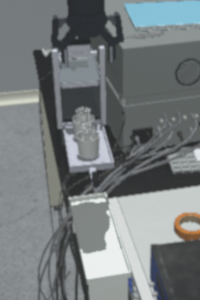

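Both pots stand upright on the bed at (311,310) and (313,385), and the stand is empty. Next I'll take the tray grip at (310,185).

Request:
jog_arm --rows '[[[0.5, -4.5, 55, 0, -1], [0.5, -4.5, 115, 0, -1], [0.5, -4.5, 175, 0, -1], [0.5, -4.5, 235, 0, -1], [0.5, -4.5, 275, 0, -1], [0.5, -4.5, 293, 0, -1], [0.5, -4.5, 293, 0, 0.5], [0.5, -4.5, 293, 0, 1], [0.5, -4.5, 293, 0, 1], [0.5, -4.5, 293, 0, 1]]]'

```text
time_s: 48.35
eef_pos: [409.4, -98.2, 106.1]
eef_rot: [0.001, -0.69, 0.723, -0.001]
wrist_force: [-2.0, 1.7, 8.3]
opening: 0.15
gripper_force: 54.1
```

Request:
jog_arm --rows '[[[-3, 0, 0, 0, 1], [-9, 0, 0, 0, 1], [-18, 0, 0, 0, 1], [-28, 0, 0, 0, 1], [-38, 0, 0, 0, 1], [-48, 0, 0, 0, 1], [-58, 0, 0, 0, 1], [-68, 0, 0, 0, 1], [-78, 0, 0, 0, 1], [-88, 0, 0, 0, 1]]]'

```text
time_s: 49.6
eef_pos: [413.1, -10.1, 106.1]
eef_rot: [0.0, -0.69, 0.723, -0.001]
wrist_force: [-0.6, -3.3, 7.0]
opening: 0.149
gripper_force: 61.5
```

Request:
jog_arm --rows '[[[-10, 0, 0, 0, 1], [-20, 0, 0, 0, 1], [-30, 0, 0, 0, 1], [-40, 0, 0, 0, 1], [-50, 0, 0, 0, 1], [-60, 0, 0, 0, 1], [-70, 0, 0, 0, 1], [-80, 0, 0, 0, 1], [-90, 0, 0, 0, 1], [-100, 0, 0, 0, 1]]]'

```text
time_s: 50.85
eef_pos: [417.5, 90.0, 106.1]
eef_rot: [0.0, -0.69, 0.723, -0.001]
wrist_force: [-0.6, -3.9, 7.7]
opening: 0.146
gripper_force: 61.7
```

Request:
jog_arm --rows '[[[-9, 0, 0, 0, 1], [-18, 0, 0, 0, 1], [-27, 0, 0, 0, 1], [-35, 0, 0, 0, 1], [-42, 0, 0, 0, 1], [-48, 0, 0, 0, 1], [-53, 0, 0, 0, 1], [-56, 0, 0, 0, 1], [-59, 0, 0, 0, 1], [-60, 0, 0, 0, 1]]]'

```text
time_s: 52.1
eef_pos: [419.9, 146.8, 106.1]
eef_rot: [-0.002, -0.69, 0.724, -0.004]
wrist_force: [-0.8, -19.0, 14.3]
opening: 0.15
gripper_force: 62.4
```

Request:
jog_arm --rows '[[[2, 0, 0, 0, 1], [2, 0, 0, 0, 1], [2, 0, 0, 0, -1], [2, 0, 0, 0, -1], [2, 0, 0, 0, -1], [2, 0, -15, 0, -1], [2, 0, -70, 0, -1], [2, 0, -130, 0, -1], [2, 0, -190, 0, -1], [2, 0, -250, 0, -1]]]'

```text
time_s: 53.35
eef_pos: [419.2, 147.7, 358.1]
eef_rot: [0.001, -0.69, 0.723, -0.0]
wrist_force: [1.1, 0.5, 0.2]
opening: 1.0
gripper_force: 0.0
```

Request:
jog_arm --rows '[[[0, 0, -40, 0.17, -1], [0, 0, -65, 0.34, -1], [0, 0, -65, 0.51, -1], [0, 0, -65, 0.68, -1], [0, 0, -65, 0.85, -1], [0, 0, -65, 1.02, -1], [0, 0, -65, 1.19, -1], [0, 0, -65, 1.36, -1], [0, 0, -65, 1.53, -1], [0, 0, -65, 1.575, -1]]]'

```text
time_s: 54.6
eef_pos: [419.4, 147.7, 421.0]
eef_rot: [0.0, 0.027, 1.0, 0.0]
wrist_force: [-0.6, 1.0, 0.2]
opening: 0.998
gripper_force: 0.0
```

Run:
```python
from h import *
s=env.read_state(); print(s['eef_pos'],rot(s['eef_rot'])[:,:2].round(3),s['time_s'])
c=cam('wrist'); cv2.imwrite('pics/w10.png',c['pixels']); P=cloud(c);Z=P[...,2]; g=c['pixels'].max(2)
m=(g<80)&(Z>325)&(Z<350)&(abs(P[...,0]-419)<40)&(abs(P[...,1]-203)<20); print(m.sum(),np.percentile(Z[m],[10,50,90]))
r=rectz(c,m,340); print('bar',r,'tool',(rot(s['eef_rot']).T@(np.append(r[0],330)-s['eef_pos'])).round(1))
m=(g<80)&(Z>98)&(Z<122)&(abs(P[...,0]-418)<25)&(abs(P[...,1]-147)<40); print('grip',m.sum(),rectz(c,m,112))
```

```text
[419.37607295 147.69954042 421.02139034] [[-0.999  0.053]
 [ 0.053  0.999]
 [-0.001  0.   ]] 54.6
2863 [333.82352229 340.04630765 341.20185066]
bar ((419.0224914550781, 200.78256225585938), (15.668057441711426, 64.89866638183594), 88.00413513183594) tool [ 3.2 52.9 91. ]
grip 497 ((416.98016357421875, 147.88482666015625), (38.99479293823242, 15.629719734191895), 86.9242935180664)
```

View pics/w10.png

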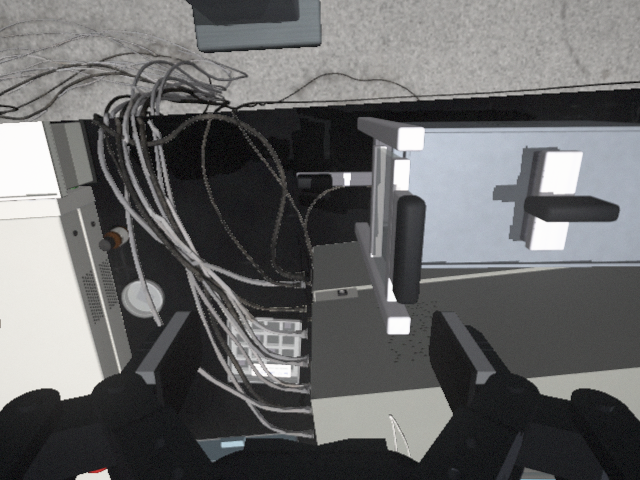

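The tray is home with its grip at (320,182). The sash bar is still up at (408,250), and the wiper is upright at (553,203). I'll take the bar and lower the sash.

Request:
jog_arm --rows '[[[4, 27, 0, -0.009, -1], [4, 54.2, 0, -0.009, -1], [4, 54.2, 40, -0.009, -1], [4, 54.2, 75, -0.009, -1], [4, 54.2, 93, -0.009, -1], [4, 54.2, 93, -0.009, -1], [4, 54.2, 93, -0.009, 0.5], [4, 54.2, 93, -0.009, 1], [4, 54.2, 93, -0.009, 1], [4, 54.2, 93, -0.009, 1]]]'

```text
time_s: 55.9
eef_pos: [418.6, 202.0, 327.3]
eef_rot: [0.0, 0.021, 1.0, 0.0]
wrist_force: [0.5, -2.0, 1.4]
opening: 0.15
gripper_force: 61.6
```

Request:
jog_arm --rows '[[[0, 0, 0, 0, 1], [0, 0, 0, 0, 1], [0, 0, 6, 0, 1], [0, 0, 14, 0, 1], [0, 0, 24, 0, 1], [0, 0, 34, 0, 1], [0, 0, 44, 0, 1], [0, 0, 54, 0, 1], [0, 0, 64, 0, 1], [0, 0, 72, 0, 1]]]'

```text
time_s: 57.15
eef_pos: [418.6, 202.0, 255.2]
eef_rot: [0.001, 0.021, 1.0, 0.0]
wrist_force: [0.2, -0.9, 5.6]
opening: 0.15
gripper_force: 61.1
```

Request:
jog_arm --rows '[[[0, 0, 4, 0, 1], [0, 0, 8, 0, 1], [0, 0, 12, 0, 1], [0, 0, 16, 0, 1], [0, 0, 20, 0, 1], [0, 0, 23, 0, 1], [0, 0, 26, 0, 1], [0, 0, 28, 0, 1], [0, 0, 29, 0, 1], [0, 0, 29.5, 0, 1]]]'

```text
time_s: 58.4
eef_pos: [418.7, 202.0, 227.4]
eef_rot: [0.001, 0.021, 1.0, 0.0]
wrist_force: [-3.9, -2.5, 15.9]
opening: 0.15
gripper_force: 62.8
```

Request:
jog_arm --rows '[[[0, 0, -1, 0, 1], [0, 0, -1, 0, -0.5], [0, 0, -1, 0, -1], [0, 0, -1, 0, -1], [0, 0, -1, 0, -1], [0, 0, -1, 0, -1], [0, 0, -20, 0, -1], [0, 0, -70, 0, -1], [0, 0, -130, 0, -1], [0, 0, -190, 0, -1]]]'

```text
time_s: 59.65
eef_pos: [418.1, 202.0, 417.3]
eef_rot: [0.0, 0.021, 1.0, 0.0]
wrist_force: [0.7, 1.0, 0.4]
opening: 0.998
gripper_force: 0.0
```

Request:
jog_arm --rows '[[[30, -30, 0, 0, -1], [30, -55, 0, 0, -1], [30, -55, 0, 0, -1], [30, -55, 0, 0, -1], [30, -55, 0, 0, -1], [30, -55, 0, 0, -1], [30, -55, 0, 0, -1], [30, -55, 0, 0, -1], [30, -55, 0, 0, -1], [30, -55, 0, 0, -1]]]'

```text
time_s: 60.9
eef_pos: [386.2, 148.4, 415.5]
eef_rot: [0.0, 0.021, 1.0, 0.0]
wrist_force: [1.0, 0.0, -0.2]
opening: 1.001
gripper_force: 0.0
```

Run:
```python
from h import *
s=env.read_state(); print(s['eef_pos'],s['time_s'])
c=cam('wrist'); cv2.imwrite('pics/w11.png',c['pixels']); P=cloud(c);Z=P[...,2]; g=c['pixels'].max(2)
m=(g<80)&(Z>225)&(Z<300)&(abs(P[...,0]-419)<40)&(abs(P[...,1]-203)<12); print('bar',m.sum(),np.percentile(Z[m],[10,50,90]),P[m].mean(0))
m=(g<80)&(Z>98)&(Z<122)&(abs(P[...,0]-418)<25)&(abs(P[...,1]-147)<40); print('grip',m.sum(),rectz(c,m,112))
```

```text
[386.22290486 148.37414955 415.5139722 ] 60.9
bar 1307 [234.52979409 240.04882023 241.27390998] [417.8601336  201.42126211 238.99681901]
grip 505 ((416.4810791015625, 147.59765625), (38.34053039550781, 16.18456268310547), 87.58103942871094)
```

View pics/w11.png

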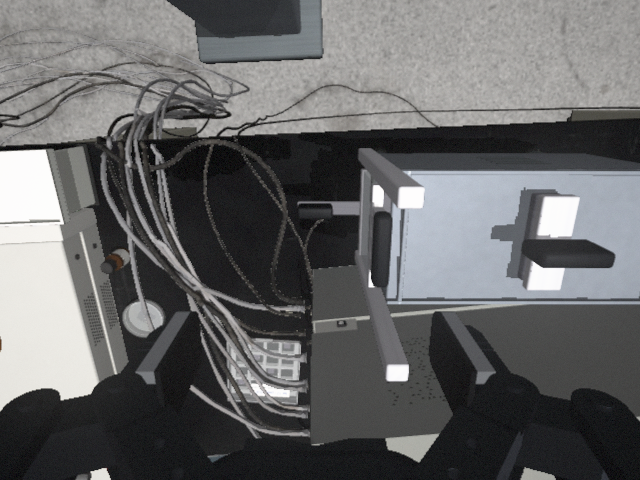

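The sash bar's top is at 240 mm (380,248), so the sash is closed. The tray is home with its grip at (315,211), and the wiper is upright on the roof at (553,243). I'll hand it in.

```bash
python3 -c "
from workcell import env
print(env.finish_job())"
```

```text
the job is handed in; nothing more can be done
None
```

I handed the job in at about 61 s: both pots are upright on the tray (there was no cup), the tray is home, the sash is closed and the wiper is back on the roof; the judge's verdict was not shown.

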